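# Shut the tip box and slide it up to the line

## Task

Get the tip box ready for pick-up: press its lid down until it is fully shut, and slide the box to the left along the plate, without lifting it, until its left edge lies along the long line scribed across the plate. There is no stop, so do not push it past the line; leave it square to the line and well on the plate, and leave the other things as they stand.

Things in the scene. Friction and masses are not known exactly. Their poses are not given: they have to be found in the camera images.
- tip_box: pipette tip box, 0.14 kg, loose on the plate. Origin: centre of its underside (on the plate's top face). x: from its front (opening side, towards the robot) to its hinge side; y: along its length, to the robot's left; z up. Lower part x -39 to +43, y -61 to +61, z 0 to 50 mm; shut lid x -40 to +43, y -62 to +62, z 51 to 80 mm. 1 to 2 N slide it.
- tip_box_lid (a joint): angle of the tip box's lid in rad: 0 fully shut, grows as its front edge rises (0.2 to 0.35 at the start; its top's front edge is then at about x = -29 to -25 mm of the box, 95 to 107 mm up, its front face leaning back). The hinge runs along the box's y axis at x = +44 mm, z = 51 mm. It is stiff and stays where it is left; about 2 N down on its top moves it. No latch, a firm stop.
- edge_near (a point): the corner at the robot's side of the tip box's left (leading) lower edge: at (-39, +61, 0) mm in the box's frame
- edge_far (a point): the corner at the hinge side of the same left lower edge: at (+43, +61, 0) mm in the box's frame
- line (a point): middle of the scribed line, on the top face of the plate. The line is dark, 1.6 mm wide, 166 mm long and runs right across the plate along this frame's x axis; the frame's +y is the direction in which the box must slide. The short 12 mm marks at the plate's sides are not the line.
- plate: flat light grey anodised aluminium positioning plate fixed to the bench, 170 (x) x 350 (y) x 6 mm. Origin: centre of its underside, on the bench; x away from the robot, y to the left. The line lies at y = +50 mm on it. It has no stop or rim.
- weight: small brass laboratory weight with a neck and knob, 31 mm across, 45 mm tall, standing on the plate beyond the line; leave it standing there; origin at the centre of its underside
- amber_bottle: brown bottle, 63 mm across, 132 mm tall, standing behind the plate; a bystander; origin at the centre of its underside
- stain_bottle: small white bottle, 37 mm across, 82 mm tall, standing behind the plate; a bystander; origin at the centre of its underside
- label_roll: roll of white labels lying flat, 67 mm across, 31 mm tall, behind the plate; a bystander; origin at the centre of its underside
- petri_0: petri dish, 62 mm across, 15 mm tall, behind the plate; a bystander; origin at the centre of its underside

How it is judged:
At the end, for the whole second after the job is handed in: The lid is shut (within 0.03 rad), both ends of the box's left lower edge lie within 3 mm of the middle of the line, the box stands flat on the plate within 35 mm of the plate's long centre line, at rest (value of joint tip_box_lid below 0.03 rad and y of edge_near in the frame of line between -0.003 and 0.003 m and y of edge_far in the frame of line between -0.003 and 0.003 m and x of tip_box in the frame of line between -0.035 and 0.035 m and angle between tip_box's own z axis and vertical below 0.05 rad and linear speed of tip_box below 0.01 m/s); the robot touches nothing.
It fails at once if the left edge of the box is pushed more than 5 mm past the line (y of any of edge_near, edge_far in the frame of line above 0.005 m).
It fails at once if the box is lifted more than 10 mm or tipped by more than 0.2 rad (height (world z) of tip_box above 0.016 m or angle between tip_box's own z axis and vertical above 0.2 rad).
It fails at once if the weight or a bystander behind the plate is moved by more than 15 mm (distance of any of weight, amber_bottle, stain_bottle, label_roll, petri_0 from where it was at the start of the episode above 0.015 m).
It also fails if it takes over 58 s, if anything falls off the work surface, if the arm or the gripper's body presses on something with over 40 N, if the wrist force passes 120 N, or if a joint passes its speed limit or range.

## Robot

A 7-joint arm with a two-finger parallel gripper is mounted at the origin on a cart in front of the work surface, level with it; the furniture and walls round the work are solid. World frame = base frame: x ahead of the robot, y to its left, z up, the work surface at z = 0. Lengths are in m, angles in rad, forces in N, time in s.
With the tool pointing down it reaches from about 0.4 to 0.9 m from the base axis. Payload 5.5 kg.
Tool frame: the origin (TCP) lies at the very end of the fingers, on their centre line; the grasp point (between the pads) lies 19 mm behind it; z points along the fingers, y is the direction in which the jaws open and shut (so a half turn about z gives the same grasp; the last joint's range is limited). The gripper opens to 85 mm and grips with 20 to 120 N. Pads are 22 mm wide; open, the fingers measure 114 mm over their backs; the gripper's body (76 mm by 85 mm) begins 54 mm behind the grasp point. The pads swing forward as they close: fully open they stand 13 mm farther back than shut.
Start: joints at [-0.934, 0.501, -0.427, 1.55, 0.221, 1.138, -0.21], TCP at [0.237, 0.605, 0.195] pointing down, gripper open.
Joint ranges: [-2.88, 2.88], [-0.31, 2.03], [-1.54, 1.56], [0.2, 2.42], [-1.41, 4.55], [0.19, 2.02], [-2.57, 2.57]. Speed limits (rad/s): [2.57, 2.57, 3.14, 3.14, 3.14, 3.14, 3.14].

## Interface

Orientations are given as a rotation vector (axis times angle).
In Python, from station import observe, vision, ticket, finder gives the robot as it stands.
- The arm moves only by the tool step_arm, never from a script. Its argument "motion" is a list that holds one entry, the list of rows, each a list of 7 numbers: the finger opening in mm, from 0 to 85.4, then the shift along the tool's x, y, z in mm, then the turn, a rotation vector about the tool's x, y, z in rad. A call has exactly 5 rows; each row shifts and turns the commanded pose from where the row before left it, along the tool's axes as they then stand; what a row does not reach is not made up. A row lasts 1/8 s, in which the tool goes at most 62.5 mm and 10.7 degrees, less where a joint would pass 70% of its speed; a pose out of reach is approached as far as the arm can. A call with a gripper value outside its range is refused whole. The fingers move at their own pace and stop on an object; the grip force is fixed at half the most. Time passes only in rows, so rows that do not move let the fingers close, or fill a call up. It gives the time, the measured TCP pose, the force and the opening at its end, in the units of the state.
- observe(): the state, without advancing time (a new reading comes with each control period).
- vision.camera(name): name is "side" or "top"; returns a dict with "pixels" (400x640x3 uint8, red, green, blue), "vertical_fov" (degrees; the focal length in pixels is half the picture's height over the tangent of half this angle, whatever the lens; pixels are square), "cx", "cy" (the principal point, pixels), "eye" and "attitude" of the camera in the world. Camera axes: x right, y down, z forward; pixel columns grow to the right and rows downward; lengths in m; the calibration is good to about 2 mm. A picture is of the moment at which its call begins. There is no depth.
- ticket.close_job(): hands the job in, once; it reports no verdict.
Trained networks look in the newest picture that a camera, given by its name, has taken for a name from the list of things; names that differ only in an ending like _2 or _b are one class to them, and where a whole thing is asked for, a point or a joint stands for the part that bears it (a point fixed in the world has none). Each returns a list of dicts, best first, with "p" (0 to 1); they miss things now and then, are a little off and sometimes report something else, mostly with a low value. They report only what shows in the picture. A call takes as long as a camera call.
- finder.search_frame(target, camera): "position" ([x, y, z] in m, in the coordinates of the camera as it stood for that picture, good to about 4 mm: the middle of the surface that is visible of it).
The state is a dict: "time": time; "joint_pos": joint angles; "qvel": joint speeds; "joint_efforts": joint torques, N m; "tool_pos": TCP position; "orientation": TCP orientation; "force": force on the tool from outside, world axes, zero at the start; "wrist_torque": the same for the moment, N m; "grip_width": finger opening in m.
Only numpy, scipy, OpenCV 4.12 (cv2) and the standard library are available. Lean on these libraries where they do the work, as an engineer would, in place of code of your own. Each camera call takes 0.05 s, during which the arm holds its last target. There are 200 camera calls.

## Working session

There is one attempt and no reset: what is moved stays moved. The work goes in short steps, Python scripts to look and compute and a tool call to move; the robot and the scene stay as the last step left them, time stands still between calls to the robot, and variables do not carry over. Pictures are saved under pics/ and viewed, about 8 in all and at most 12, crops included, and the job is handed in when it is done.

Besides the shell and the picture viewer there is one more tool, called after ">>>" by a JSON object that holds its "name" and its "arguments", one argument or row to a line. step_arm: Moves the arm, as the interface text tells. Its arguments: {"type":"object","properties":{"motion":{"type":"array","items":{"type":"array","items":{"type":"array","items":{"type":"number"}}}}},"required":["motion"]}

```bash
mkdir -p pics; cat > h.py <<'E'
import numpy as np, cv2
from scipy.spatial.transform import Rotation as R
from station import observe, vision, ticket, finder
def cam(n,save=None):
    c=vision.camera(n)
    if save: cv2.imwrite('pics/'+save,c['pixels'][:,:,::-1])
    return c
def rot(c):
    a=np.array(c['attitude'],float)
    return a if a.shape==(3,3) else (R.from_rotvec(a).as_matrix() if a.size==3 else R.from_quat(a).as_matrix())
def f(c): return c['pixels'].shape[0]/2/np.tan(np.radians(c['vertical_fov'])/2)
def onplane(c,u,v,z):
    d=rot(c)@np.array([(u-c['cx'])/f(c),(v-c['cy'])/f(c),1]); e=np.array(c['eye'])
    return e+d*(z-e[2])/d[2]
def proj(c,p):
    q=(np.asarray(p)-np.array(c['eye']))@rot(c); return q[...,:2]/q[...,2:]*f(c)+[c['cx'],c['cy']]
E
python3 - <<'E'
from h import *
print(observe())
for n in('top','side'):
    c=cam(n,n+'0.png'); print(n,{k:v for k,v in c.items() if k!='pixels'},f(c))
    for t in('tip_box','tip_box_lid','weight','plate','amber_bottle','stain_bottle','label_roll','petri_0'):
        r=finder.search_frame(t,n)
        if r: print(t,np.round(rot(c)@np.array(r[0]['position'])+c['eye'],4),round(r[0]['p'],2))
E
```

```text
{'time': 0.0, 'joint_pos': array([-0.93381993,  0.50184961, -0.42676445,  1.55147306,  0.22080718,
        1.13833358, -0.21027083]), 'qvel': array([ 0.00017982, -0.00015697, -0.00123063, -0.00015331,  0.00014841,
        0.00055667,  0.00091675]), 'joint_efforts': array([ 3.75137151e-04, -5.69526780e+01, -5.81563354e+00, -2.80921429e+01,
        1.07940682e-02,  1.25435495e-02,  2.27668700e-06]), 'tool_pos': array([0.23710744, 0.60436055, 0.19384639]), 'orientation': array([-5.83533075e-01, -3.08650396e+00,  3.08482255e-03]), 'force': array([-0.18905121,  0.05295312, -0.87339032]), 'wrist_torque': array([ 0.01400442, -0.03414675,  0.00637927]), 'grip_width': 0.0853565246283475}
top {'vertical_fov': 49.612064408908395, 'cx': 318.9287775428119, 'cy': 197.49672080491834, 'eye': array([0.40155257, 0.06279006, 0.90840424]), 'attitude': array([-1.92955257,  2.27532657, -0.24887758])} 432.7200055612976
tip_box [ 0.482  -0.0361  0.0945] 0.92
tip_box_lid [ 0.4886 -0.0332  0.0948] 0.84
weight [0.459  0.1826 0.0347] 0.47
plate [0.4771 0.0979 0.0049] 0.8
amber_bottle [0.6795 0.014  0.0958] 0.78
stain_bottle [ 0.6881 -0.0853  0.0526] 0.93
label_roll [0.4758 0.0971 0.0036] 0.7
petri_0 [0.6923 0.2171 0.0134] 0.66
side {'vertical_fov': 42.30566838483886, 'cx': 311.94108828514453, 'cy': 201.58758193164607, 'eye': array([ 0.368282  , -0.66894235,  0.65803773]), 'attitude': array([-2.21596972,  0.27522647, -0.14348038])} 516.892440841738
tip_box [ 0.4801 -0.0813  0.0902] 0.61
tip_box_lid [ 0.486  -0.056   0.0939] 0.97
weight [0.4601 0.1764 0.0325] 0.62
plate [0.4429 0.0262 0.0094] 0.71
stain_bottle [ 0.6872 -0.1052  0.0449] 0.87
label_roll [0.6815 0.1073 0.0304] 0.72
petri_0 [0.6933 0.2112 0.0135] 0.74
```

View pics/top0.png

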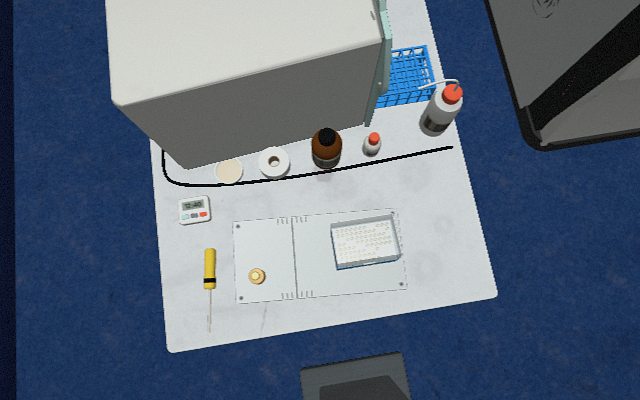

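View pics/side0.png

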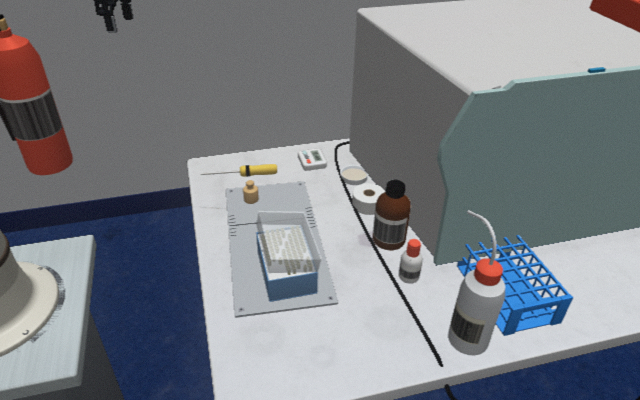

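The top view shows the line from about (293,217) to (297,298), the box at about (332-400, 212-268) and the weight at (256,276). I'll look closer.

```bash
python3 - <<'E'
from h import *
im=cv2.imread('pics/top0.png')[195:315,225:417]
cv2.imwrite('pics/topc.png',cv2.resize(im,None,fx=4,fy=4,interpolation=cv2.INTER_CUBIC))
c=cam('top')
for n,u,v in(('TLfar',234,220),('TRfar',396,209),('BR',406,290),('BL',238,303),('linefar',293,217),('linenear',297,298)): print(n,onplane(c,u,v,.006).round(4))
E
```

```text
TLfar [0.5851 0.2196 0.006 ]
TRfar [ 0.5522 -0.123   0.006 ]
BR [ 0.3841 -0.1092  0.006 ]
BL [0.4142 0.232  0.006 ]
linefar [0.571  0.0954 0.006 ]
linenear [0.4045 0.1124 0.006 ]
```

View pics/topc.png

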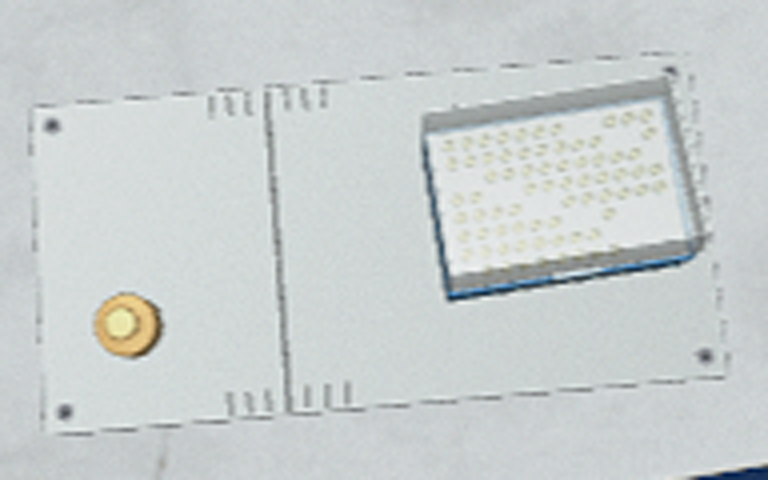

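The crop shows the line from (267,88) to (289,410). The box's lower left edge runs from about (423,130) to (447,298), so the box is yawed slightly against the line. Next I'll fit edges at sub-pixel level.

```bash
cat >> h.py <<'E'
from scipy.ndimage import map_coordinates
def sample(c,P,ch=None):
    uv=proj(c,P); g=c['pixels'].astype(float); g=g.mean(2) if ch is None else g[:,:,ch]
    return map_coordinates(g,[uv[...,1],uv[...,0]],order=1)
def line(c):
    "scribed line in top image: fit y=a+b*(x-.49) on plane z=.006"
    xs=np.linspace(.43,.55,60); ys=np.arange(-.012,.012,.0004); out=[]
    for x in xs:
        y0=.1039-.102*(x-.49); v=sample(c,np.stack([0*ys+x,ys+y0,0*ys+.006],1)); w=np.clip(np.percentile(v,60)-8-v,0,None)
        if w.sum()>0: out.append((x,y0+(w*ys).sum()/w.sum()))
    o=np.array(out); p=np.polyfit(o[:,0]-.49,o[:,1],1); r=o[:,1]-np.polyval(p,o[:,0]-.49); k=abs(r)<.002
    p=np.polyfit(o[k,0]-.49,o[k,1],1); return p[1],p[0],r[k].std(),k.sum()
def boxedge(c,a,b,x0,x1,d0,d1,z=.006,ch=0):
    "left lower edge: strongest light->dark step going right; (a,b) line; distances behind it d0..d1"
    ds=np.arange(d0,d1,.0004); out=[]
    for x in np.linspace(x0,x1,50):
        y=a+b*(x-.49)-ds; v=sample(c,np.stack([0*ds+x,y,0*ds+z],1),ch)
        ref=np.median(v[:12]); lo=v.min(); i=np.argmax(v<(ref+lo)/2); out.append((x,y[i]))
    o=np.array(out); p=np.polyfit(o[:,0]-.49,o[:,1],1)
    for _ in range(3):
        r=o[:,1]-np.polyval(p,o[:,0]-.49); k=abs(r)<=max(.001,1.5*np.median(abs(r))); p=np.polyfit(o[k,0]-.49,o[k,1],1)
    return p[1],p[0],r[k].std(),k.sum()
E
python3 - <<'E'
from h import *
c=cam('top'); L=line(c); print('line',np.round(L,4))
px=lambda u,v,z=.006:onplane(c,225+u/4,195+v/4,z)
# hand corners: left near bottom, right near bottom
for n,u,v,z in(('LNbot',447,300,.006),('LFbot',423,130,.006),('RNbot',692,262,.006)): print(n,px(u,v,z).round(4))
E_=boxedge(c,L[0],L[1],.43,.49,.04,.1); print('edge',np.round(E_,4),'relyaw deg',np.degrees(np.arctan(E_[1])-np.arctan(L[1])))
E
```

```text
line [ 1.057e-01 -7.810e-02  2.000e-04  6.000e+01]
LNbot [0.4467 0.0231 0.006 ]
LFbot [0.5358 0.0204 0.006 ]
RNbot [ 0.4452 -0.1052  0.006 ]
edge [ 1.980e-02 -2.887e-01  5.900e-03  3.200e+01] relyaw deg -11.64041691908507
```

```bash
cat >> h.py <<'E'
def plan(pos,yaw,tilt,n):
    "rows from measured pose to pos; tool y at angle yaw, z tilted to +x by tilt"
    s=observe(); R0=R.from_rotvec(s['orientation']); y=np.array([np.cos(yaw),np.sin(yaw),0]); z=np.array([0,0,-1.])
    R1=R.from_matrix(np.stack([np.cross(y,z),y,z],1))*R.from_rotvec([0,tilt,0])
    w=(R0.inv()*R1).as_rotvec()/n; d=(np.array(pos)-s['tool_pos'])/n; Rk=R0
    for i in range(n):
        print(np.round(Rk.inv().apply(d)*1000,1).tolist(),np.round(w,3).tolist()); Rk=Rk*R.from_rotvec(w)
E
python3 -c "
from h import *
plan([.468,-.039,.15],-.078,0,15)"
```

```text
[-30.0, -34.4, 3.0] [0.0, -0.0, 0.085]
[-32.8, -31.7, 3.0] [0.0, -0.0, 0.085]
[-35.4, -28.8, 3.0] [0.0, -0.0, 0.085]
[-37.7, -25.7, 3.0] [0.0, -0.0, 0.085]
[-39.7, -22.4, 3.0] [0.0, -0.0, 0.085]
[-41.5, -18.9, 3.0] [0.0, -0.0, 0.085]
[-43.0, -15.3, 3.0] [0.0, -0.0, 0.085]
[-44.1, -11.6, 3.0] [0.0, -0.0, 0.085]
[-44.9, -7.9, 3.0] [0.0, -0.0, 0.085]
[-45.4, -4.0, 3.0] [0.0, -0.0, 0.085]
[-45.6, -0.1, 3.0] [0.0, -0.0, 0.085]
[-45.5, 3.7, 3.0] [0.0, -0.0, 0.085]
[-45.0, 7.6, 3.0] [0.0, -0.0, 0.085]
[-44.2, 11.4, 3.0] [0.0, -0.0, 0.085]
[-43.0, 15.1, 3.0] [0.0, -0.0, 0.085]
```

>>> {"name": "step_arm", "arguments": {
  "motion": [
    [[0,-30,-34.4,3,0,0,0.085],[0,-32.8,-31.7,3,0,0,0.085],[0,-35.4,-28.8,3,0,0,0.085],[0,-37.7,-25.7,3,0,0,0.085],[0,-39.7,-22.4,3,0,0,0.085]]
  ]
}}

```text
time: 1.62
tool_pos: [0.3147, 0.3891, 0.18]
orientation: [1.226, 2.892, 0.001]
force: [-0.0, -0.1, 0.7]
grip_width: -0.0001
```

>>> {"name": "step_arm", "arguments": {
  "motion": [
    [[0,-41.5,-18.9,3,0,0,0.085],[0,-43,-15.3,3,0,0,0.085],[0,-44.1,-11.6,3,0,0,0.085],[0,-44.9,-7.9,3,0,0,0.085],[0,-45.4,-4,3,0,0,0.085]]
  ]
}}

```text
time: 2.25
tool_pos: [0.3917, 0.1745, 0.1652]
orientation: [1.808, 2.569, 0.002]
force: [0.8, 0.3, 0.1]
grip_width: -0.0002
```

>>> {"name": "step_arm", "arguments": {
  "motion": [
    [[0,-45.6,0,3,0,0,0.085],[0,-45.5,3.7,3,0,0,0.085],[0,-45,7.6,3,0,0,0.085],[0,-44.2,11.4,3,0,0,0.085],[0,-43,15.1,3,0,0,0.085]]
  ]
}}

```text
time: 2.88
tool_pos: [0.4689, -0.0402, 0.1502]
orientation: [2.309, 2.13, 0.001]
force: [1.0, 0.1, 0.0]
grip_width: 0.0
```

```bash
python3 - <<'E'
from h import *
c=cam('side')
s=observe(); print(s['time'],s['tool_pos'],s['orientation'],s['force'],s['grip_width'])
plan([.468,-.039,.11],-.078,0,3)
im=c['pixels'][180:320,180:380,::-1]; cv2.imwrite('pics/s1.png',cv2.resize(im,None,fx=4,fy=4,interpolation=cv2.INTER_CUBIC))
E
```

```text
2.925 [ 0.47053741 -0.04718432  0.15019326] [ 2.31624578e+00  2.11560190e+00 -6.34761348e-04] [ 2.77311208 -4.37589949  0.33755679] 0.00012080653490743582
[2.7, -1.1, 13.4] [0.001, 0.001, -0.004]
[2.7, -1.1, 13.4] [0.001, 0.001, -0.004]
[2.7, -1.1, 13.4] [0.001, 0.001, -0.004]
```

View pics/s1.png

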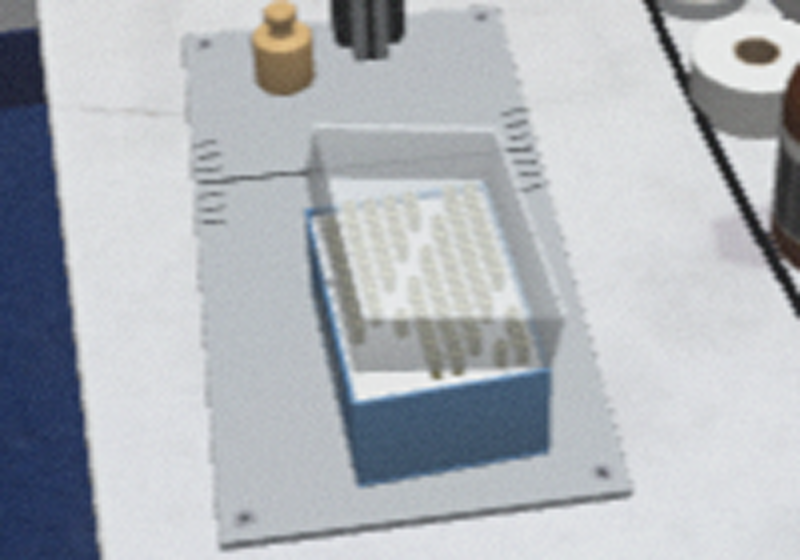

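The side crop shows the open clear lid with its front edge on the left of the box, and the closed fingers above it. Now I press down.

>>> {"name": "step_arm", "arguments": {
  "motion": [
    [[0,3,-1,10,0,0,0],[0,3,-1,10,0,0,0],[0,0,0,8,0,0,0],[0,0,0,5,0,0,0],[0,0,0,5,0,0,0]]
  ]
}}

```text
time: 3.55
tool_pos: [0.4667, -0.0324, 0.1116]
orientation: [-2.305, -2.134, -0.0]
force: [-0.1, 0.5, 0.3]
grip_width: -0.0002
```

>>> {"name": "step_arm", "arguments": {
  "motion": [
    [[0,0,0,4,0,0,0],[0,0,0,4,0,0,0],[0,0,0,4,0,0,0],[0,0,0,4,0,0,0],[0,0,0,3,0,0,0]]
  ]
}}

```text
time: 4.18
tool_pos: [0.4666, -0.0329, 0.0926]
orientation: [-2.306, -2.133, 0.0]
force: [0.3, 0.8, -0.3]
grip_width: 0.0001
```

>>> {"name": "step_arm", "arguments": {
  "motion": [
    [[0,0,0,2,0,0,0],[0,0,0,2,0,0,0],[0,0,0,1,0,0,0],[0,0,0,1,0,0,0],[0,0,0,0,0,0,0]]
  ]
}}

```text
time: 4.8
tool_pos: [0.4667, -0.0328, 0.0869]
orientation: [-2.306, -2.133, 0.0]
force: [-0.4, 0.9, -0.4]
grip_width: -0.0003
```

```bash
python3 - <<'E'
from h import *
c=cam('side')
s=observe(); print(s['time'],s['tool_pos'],s['force'])
im=c['pixels'][180:320,180:380,::-1]; cv2.imwrite('pics/s2.png',cv2.resize(im,None,fx=4,fy=4,interpolation=cv2.INTER_CUBIC))
E
```

```text
4.85 [ 0.46670803 -0.03281143  0.08690093] [ 0.46911564  0.75660911 -1.53725911]
```

View pics/s2.png

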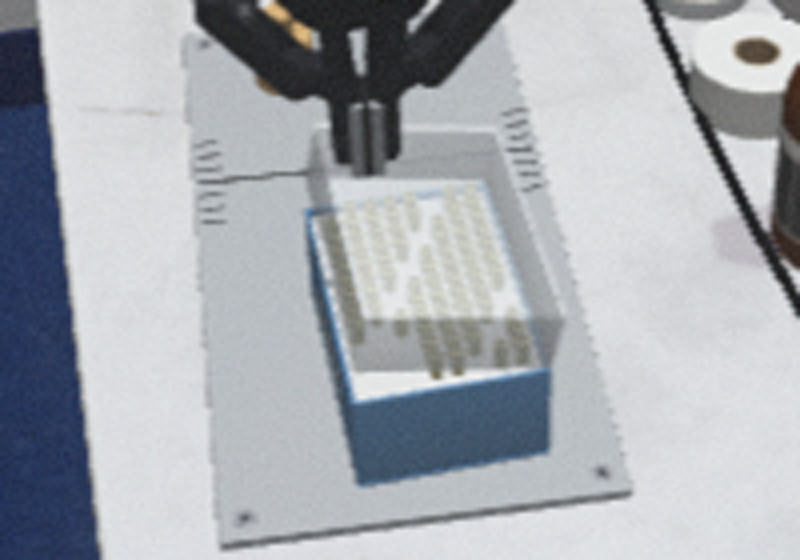

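```bash
python3 - <<'E'
from h import *
c=cam('side');t=cam('top')
s=observe(); print(proj(c,s['tool_pos']),proj(t,s['tool_pos']))
for u,v,z in((360,485,.006),(548,452,.006),(357,402,.056),(548,370,.056),(308,211,.056)): print(onplane(c,180+u/4,180+v/4,z).round(4))
for u,v in((185,35),(498,10),(222,547),(630,493),(205,183)): print('pl',onplane(c,180+u/4,180+v/4,.006).round(4))
im=t['pixels'][185:315,225:417,::-1]; cv2.imwrite('pics/t2.png',cv2.resize(im,None,fx=4,fy=4,interpolation=cv2.INTER_CUBIC))
E
```

```text
[272.35707728 237.45382356] [365.53741649 252.0792012 ]
[ 0.4472 -0.0969  0.006 ]
[ 0.527  -0.0982  0.006 ]
[ 0.4479 -0.098   0.056 ]
[ 0.5261 -0.0993  0.056 ]
[0.4482 0.0204 0.056 ]
pl [0.415  0.2338 0.006 ]
pl [0.5819 0.2161 0.006 ]
pl [ 0.3877 -0.1155  0.006 ]
pl [ 0.554 -0.128  0.006]
pl [0.4098 0.1101 0.006 ]
```

View pics/t2.png

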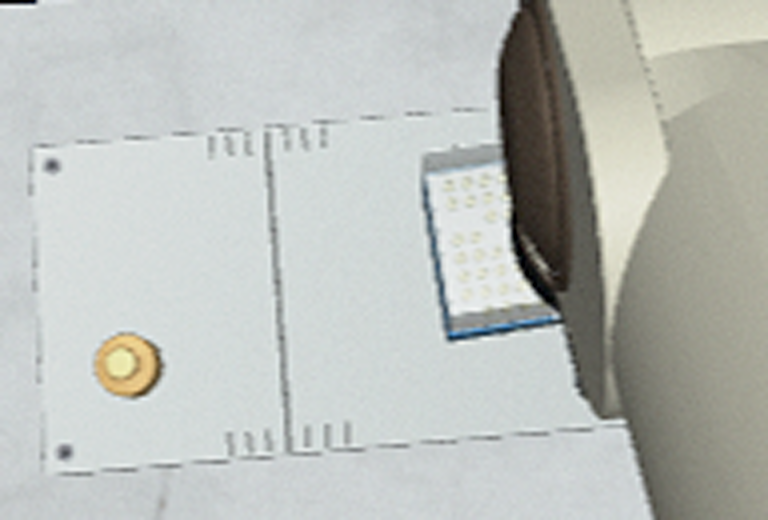

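The fingertip shows at side px (272,222), but the reported TCP projects to (272,237). I'll check that mismatch.

```bash
python3 - <<'E'
from h import *
c=cam('side'); s=observe(); print(s['tool_pos'],s['force'])
print('s1',proj(c,[.4705,-.0472,.1502]),proj(c,[.469,-.040,.1502]))
for dz in(0,.01,.02,.03,.04): print(dz,proj(c,s['tool_pos']+[0,0,dz]))
for dy in(.02,.04,.06): print('y',dy,proj(c,s['tool_pos']+[0,dy,0]))
cv2.imwrite('pics/s3.png',cv2.resize(c['pixels'][190:270,230:330,::-1],None,fx=8,fy=8,interpolation=cv2.INTER_CUBIC))
E
```

```text
[ 0.46677964 -0.03280854  0.0869811 ] [-0.04712485 -0.14867854  0.2793102 ]
s1 [274.80484622 212.71520311] [272.98404055 210.06217062]
0 [272.36697077 237.44291492]
0.01 [272.11930704 232.89014683]
0.02 [271.86805143 228.27134958]
0.03 [271.61312522 223.58507626]
0.04 [271.35444739 218.82983734]
y 0.02 [270.12519938 229.76495886]
y 0.04 [267.9608474  222.35216045]
y 0.06 [265.8699724  215.19101704]
```

View pics/s3.png

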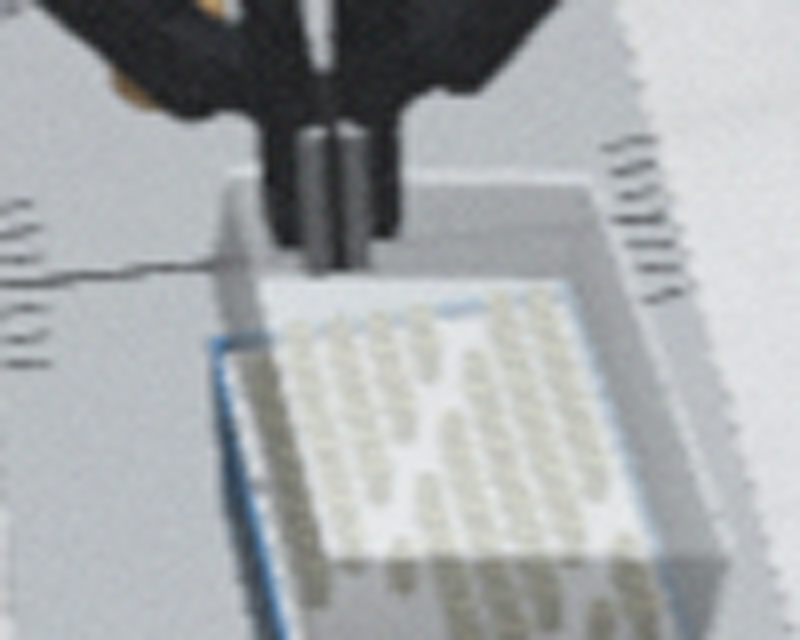

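```bash
python3 - <<'E'
from h import *
c=cam('side'); s=observe()
o=R.from_rotvec([-5.83533075e-01,-3.08650396,3.08482255e-03])
p=np.array([.2371,.60436,.19385])
for dz in (0,.013,.03,.043):
  for sg in(-1,1): print(dz,sg,proj(c,p+o.apply([0,sg*.0427,-dz])).round(1))
E
```

```text
0 -1 [117.8  53.2]
0 1 [132.4  40. ]
0.013 -1 [116.5  47.8]
0.013 1 [131.3  34.8]
0.03 -1 [114.8  40.5]
0.03 1 [129.8  27.8]
0.043 -1 [113.5  34.9]
0.043 1 [128.7  22.4]
```

>>> {"name": "step_arm", "arguments": {
  "motion": [
    [[0,0,0,2,0,0,0],[0,0,0,2,0,0,0],[0,0,0,2,0,0,0],[0,0,0,2,0,0,0],[0,0,0,0,0,0,0]]
  ]
}}

```text
time: 5.68
tool_pos: [0.4665, -0.0328, 0.0787]
orientation: [-2.306, -2.133, 0.001]
force: [-0.2, -0.6, 1.0]
grip_width: 0.0001
```

The start picture also puts the fingertips 30–35 mm higher than the reported TCP. I'll descend by feel.

>>> {"name": "step_arm", "arguments": {
  "motion": [
    [[0,0,0,2,0,0,0],[0,0,0,2,0,0,0],[0,0,0,2,0,0,0],[0,0,0,2,0,0,0],[0,0,0,0,0,0,0]]
  ]
}}

```text
time: 6.3
tool_pos: [0.4665, -0.0328, 0.0707]
orientation: [-2.306, -2.133, 0.001]
force: [0.0, -0.2, 1.1]
grip_width: -0.0004
```

```bash
python3 - <<'E'
from h import *
F=[]
for i in range(3):
    c=cam('side'); s=observe(); F.append(s['force'])
print(s['time'],s['tool_pos'],np.mean(F,0))
cv2.imwrite('pics/s4.png',cv2.resize(c['pixels'][190:270,230:330,::-1],None,fx=6,fy=6,interpolation=cv2.INTER_CUBIC))
E
```

```text
6.45 [ 0.46671292 -0.03279424  0.07090755] [ 0.05852485 -0.23018732 -0.00758658]
```

View pics/s4.png

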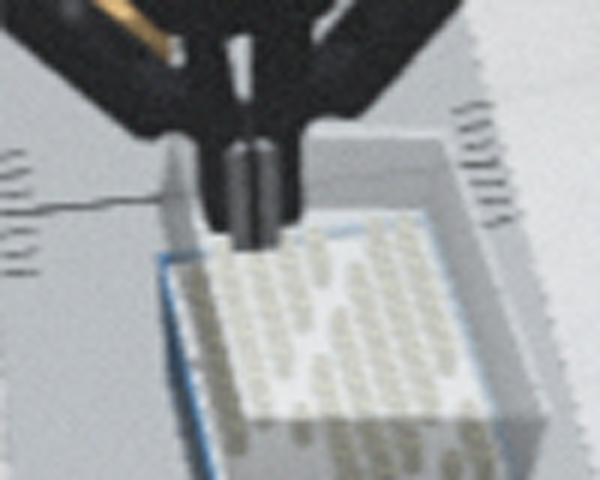

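The tip is at (272.2,231.3), which gives a true z of about 0.100, so the offset is +30 mm. The lid hasn't moved yet. I'll carry on down.

>>> {"name": "step_arm", "arguments": {
  "motion": [
    [[0,0,0,2,0,0,0],[0,0,0,2,0,0,0],[0,0,0,2,0,0,0],[0,0,0,2,0,0,0],[0,0,0,0,0,0,0]]
  ]
}}

```text
time: 7.08
tool_pos: [0.4666, -0.0328, 0.0627]
orientation: [-2.306, -2.133, 0.0]
force: [0.5, 0.6, -0.3]
grip_width: -0.0003
```

>>> {"name": "step_arm", "arguments": {
  "motion": [
    [[0,0,0,1,0,0,0],[0,0,0,1,0,0,0],[0,0,0,1,0,0,0],[0,0,0,1,0,0,0],[0,0,0,0,0,0,0]]
  ]
}}

```text
time: 7.7
tool_pos: [0.4667, -0.0328, 0.0588]
orientation: [-2.306, -2.133, 0.0]
force: [-0.8, -1.4, -0.5]
grip_width: 0.0002
```

```bash
python3 - <<'E'
from h import *
F=[]
for i in range(5):
    c=cam('side'); F.append(observe()['force'])
print(np.mean(F,0),np.std(F,0))
cv2.imwrite('pics/s5.png',cv2.resize(c['pixels'][190:290,230:330,::-1],None,fx=6,fy=6,interpolation=cv2.INTER_CUBIC))
a=cv2.imread('pics/side0.png').astype(int); b=c['pixels'][:,:,::-1].astype(int)
print(abs(a-b).mean(2)[230:300,270:325].mean())
E
```

```text
[-0.08770218 -0.09560017  0.03611955] [0.40501186 0.3168613  0.29198766]
13.996277056277057
```

View pics/s5.png

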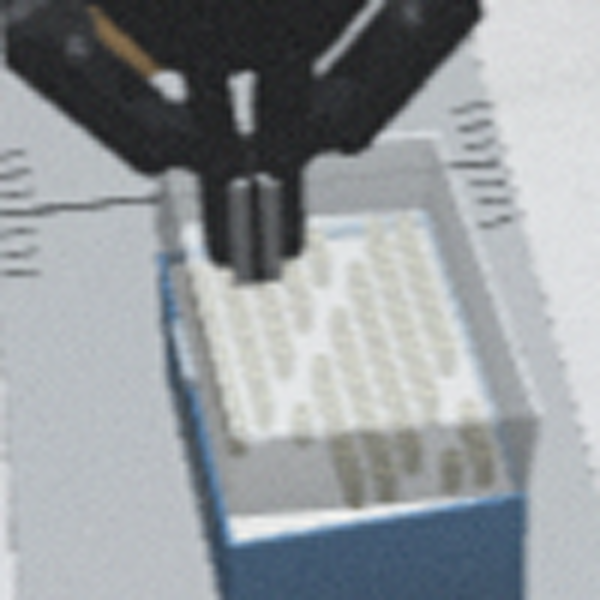

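The lid is moving: its front is nearly on the rim, and the tip is at crop (257,280), z about 0.089. I'll press until the stop gives a force.

>>> {"name": "step_arm", "arguments": {
  "motion": [
    [[0,0,0,1,0,0,0],[0,0,0,1,0,0,0],[0,0,0,1,0,0,0],[0,0,0,0.5,0,0,0],[0,0,0,0,0,0,0]]
  ]
}}

```text
time: 8.57
tool_pos: [0.4667, -0.0328, 0.0553]
orientation: [2.306, 2.133, 0.0]
force: [0.4, -0.4, 0.9]
grip_width: 0.0
```

>>> {"name": "step_arm", "arguments": {
  "motion": [
    [[0,0,0,0.5,0,0,0],[0,0,0,0.5,0,0,0],[0,0,0,0.5,0,0,0],[0,0,0,0,0,0,0],[0,0,0,0,0,0,0]]
  ]
}}

```text
time: 9.2
tool_pos: [0.4669, -0.0328, 0.0539]
orientation: [2.306, 2.133, 0.0]
force: [-0.2, -0.4, 0.2]
grip_width: 0.0002
```

>>> {"name": "step_arm", "arguments": {
  "motion": [
    [[0,0,0,0.5,0,0,0],[0,0,0,0.5,0,0,0],[0,0,0,0.5,0,0,0],[0,0,0,0.5,0,0,0],[0,0,0,0,0,0,0]]
  ]
}}

```text
time: 9.82
tool_pos: [0.4667, -0.0328, 0.0518]
orientation: [2.306, 2.133, 0.0]
force: [-0.5, 0.0, 1.2]
grip_width: -0.0001
```

>>> {"name": "step_arm", "arguments": {
  "motion": [
    [[0,0,0,0.5,0,0,0],[0,0,0,0.5,0,0,0],[0,0,0,0.5,0,0,0],[0,0,0,0.5,0,0,0],[0,0,0,0,0,0,0]]
  ]
}}

```text
time: 10.45
tool_pos: [0.4666, -0.0328, 0.0501]
orientation: [-2.306, -2.133, 0.0]
force: [-2.7, 0.2, 5.8]
grip_width: -0.0001
```

>>> {"name": "step_arm", "arguments": {
  "motion": [
    [[0,0,0,0.5,0,0,0],[0,0,0,0.5,0,0,0],[0,0,0,0.5,0,0,0],[0,0,0,0,0,0,0],[0,0,0,0,0,0,0]]
  ]
}}

```text
time: 11.08
tool_pos: [0.4666, -0.0328, 0.0497]
orientation: [-2.306, -2.133, -0.0]
force: [-6.4, 0.2, 18.4]
grip_width: 0.0
```

That is the firm stop: 18 N at a reported z of 0.0497 (lid top 0.086, so offset 36 mm). I'll lift off and move right, clear of the box, then measure.

>>> {"name": "step_arm", "arguments": {
  "motion": [
    [[0,0,0,-5,0,0,0],[30,0,0,-25,0,0,0],[30,-20,0,-20,0,0,0],[30,-40,0,0,0,0,0],[30,-50,0,0,0,0,0]]
  ]
}}

```text
time: 11.7
tool_pos: [0.4591, -0.1427, 0.0988]
orientation: [2.302, 2.136, 0.002]
force: [0.3, -0.6, -0.3]
grip_width: 0.03
```

>>> {"name": "step_arm", "arguments": {
  "motion": [
    [[30,-40,0,0,0,0,0],[30,-20,0,0,0,0,0],[30,0,0,0,0,0,0],[30,0,0,0,0,0,0],[30,0,0,0,0,0,0]]
  ]
}}

```text
time: 12.32
tool_pos: [0.4538, -0.2008, 0.0983]
orientation: [-2.304, -2.135, -0.001]
force: [-0.1, 0.5, -0.2]
grip_width: 0.0298
```

```bash
python3 - <<'E'
from h import *
s=observe(); print(s['time'],s['tool_pos'],s['force'],s['grip_width'])
t=cam('top'); c=cam('side'); s=observe(); print(s['tool_pos'],'proj top/side',proj(t,s['tool_pos']),proj(c,s['tool_pos']),proj(c,s['tool_pos']+[0,0,.036]))
a=cv2.resize(t['pixels'][200:310,280:413,::-1],None,fx=3,fy=3,interpolation=cv2.INTER_CUBIC)
b=cv2.resize(c['pixels'][195:325,225:358,::-1],None,fx=3,fy=3,interpolation=cv2.INTER_CUBIC)
h=max(a.shape[0],b.shape[0]); a=cv2.copyMakeBorder(a,0,h-a.shape[0],0,0,0)
cv2.imwrite('pics/m1.png',np.hstack([a,b])); np.savez('m1.npz',t=t['pixels'],c=c['pixels'])
L=line(t); print(np.round(L,4))
E_=boxedge(t,L[0],L[1],.455,.52,.05,.11); print('edge',np.round(E_,4))
E
```

```text
12.325 [ 0.45377394 -0.200751    0.09828134] [-0.1402531   0.53487372 -0.19931644] 0.029752158481972477
[ 0.45374723 -0.20111074  0.09836985] proj top/side [455.90701624 243.63299624] [285.699638   311.26020086] [285.03246415 293.57181885]
[ 1.058e-01 -7.800e-02  2.000e-04  6.000e+01]
edge [ 2.42e-02 -7.20e-03  2.00e-04  5.00e+01]
```

View pics/m1.png

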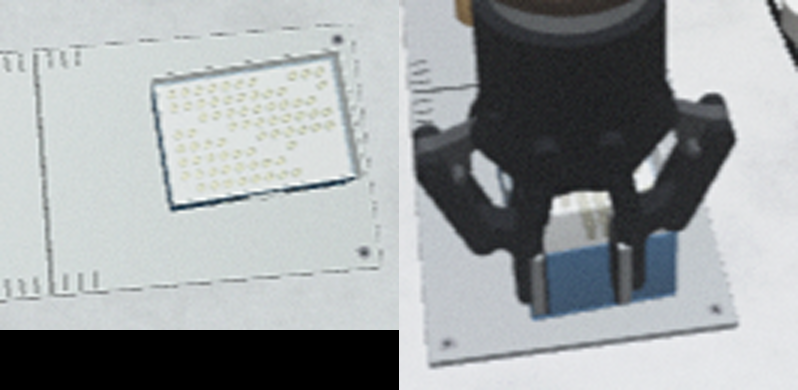

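The lid looks shut. The top view crop shows the box's left edge from (153,85) to (172,208), and the side view shows both fingers hanging to the right of the box. The edge fit gives gaps of about 84 mm (near) and 79 mm (far), so the box has to turn by −0.071 rad. I'll push with two spread fingers square to the line, tips leading.

```bash
cat >> h.py <<'E'
def ys(c,L,d0,d1,x0=.455,x1=.52):
    "left-edge estimates (y at x=.49, slope) if the seen silhouette is: bottom edge, rim z=.056, lid top"
    e=boxedge(c,L[0],L[1],x0,x1,d0,d1); E=np.array(c['eye']); out=[]
    for z,o in((.006,0),(.056,0),(.086,.001)):
        P=np.array([[x,e[0]+e[1]*(x-.49),.006] for x in(.46,.51)]); Q=E+(P-E)*(z-E[2])/(.006-E[2])
        b=(Q[1,1]-Q[0,1])/(Q[1,0]-Q[0,0]); out.append((Q[0,1]-o+b*(.49-Q[0,0]),b))
    return np.array(out),e[2],e[3]
E
python3 - <<'E'
from h import *
plan([.4835,-.155,.05],-.078,.15,3)
E
```

```text
[16.1, 8.7, 16.1] [-0.0, 0.05, 0.001]
[15.3, 8.7, 16.9] [-0.0, 0.05, 0.001]
[14.4, 8.7, 17.7] [-0.0, 0.05, 0.001]
```

>>> {"name": "step_arm", "arguments": {
  "motion": [
    [[45,16,8.7,16,0,0.05,0],[45,15.3,8.7,17,0,0.05,0],[45,14.4,8.7,17.7,0,0.05,0],[45,-1.5,0,9.9,0,0,0],[45,-1.5,0,9.9,0,0,0]]
  ]
}}

```text
time: 13.05
tool_pos: [0.483, -0.1564, 0.0295]
orientation: [-2.228, -2.062, -0.166]
force: [-0.7, -0.9, 0.1]
grip_width: 0.0452
```

>>> {"name": "step_arm", "arguments": {
  "motion": [
    [[45,-1.5,0,9.9,0,0,0],[45,-1.5,0,9.9,0,0,0],[45,-1.2,0,8,0,0,0],[45,0,0,0,0,0,0],[45,0,0,0,0,0,0]]
  ]
}}

```text
time: 13.68
tool_pos: [0.4834, -0.1564, 0.002]
orientation: [-2.228, -2.061, -0.168]
force: [0.2, -0.1, 0.6]
grip_width: 0.0453
```

```bash
python3 - <<'E'
from h import *
t=cam('top'); c=cam('side'); s=observe(); print(s['time'],s['tool_pos'],s['orientation'],s['force'],s['grip_width'])
L=line(t); print(np.round(L,4)); print(ys(t,L,.05,.11))
plan([.4835+.0035,-.155+.045,-.0},-.078,.15,1) if 0 else None
p=s['tool_pos'];print('side proj',proj(c,p),proj(c,p+[0,0,.036]))
a=cv2.resize(t['pixels'][200:310,280:413,::-1],None,fx=3,fy=3,interpolation=cv2.INTER_CUBIC)
b=cv2.resize(c['pixels'][195:325,225:358,::-1],None,fx=3,fy=3,interpolation=cv2.INTER_CUBIC)
h=max(a.shape[0],b.shape[0]); a=cv2.copyMakeBorder(a,0,h-a.shape[0],0,0,0)
cv2.imwrite('pics/m2.png',np.hstack([a,b]))
E
```

```text
File "<stdin>", line 4
    plan([.4835+.0035,-.155+.045,-.0},-.078,.15,1) if 0 else None
                                    ^
SyntaxError: closing parenthesis '}' does not match opening parenthesis '['
```

```bash
python3 - <<'E'
from h import *
t=cam('top'); c=cam('side'); s=observe(); print(s['time'],s['tool_pos'],s['force'],s['grip_width'])
L=line(t); print(np.round(L,4)); print(ys(t,L,.05,.11))
p=s['tool_pos'];print('side proj',proj(c,p),proj(c,p+[0,0,.036]))
a=cv2.resize(t['pixels'][200:310,280:413,::-1],None,fx=3,fy=3,interpolation=cv2.INTER_CUBIC)
b=cv2.resize(c['pixels'][195:325,225:358,::-1],None,fx=3,fy=3,interpolation=cv2.INTER_CUBIC)
h=max(a.shape[0],b.shape[0]); a=cv2.copyMakeBorder(a,0,h-a.shape[0],0,0,0)
cv2.imwrite('pics/m2.png',np.hstack([a,b]))
E
```

```text
13.775 [ 0.48358998 -0.15642891  0.00220331] [0.11353219 1.08853607 0.59410429] 0.04510210228153157
[ 1.058e-01 -7.820e-02  2.000e-04  6.000e+01]
(array([[ 0.02422561, -0.00475805],
       [ 0.02633906, -0.00475805],
       [ 0.02660712, -0.00475805]]), np.float64(0.0002197602535209922), np.int64(50))
side proj [299.80943545 326.54202261] [299.61653416 311.48107816]
```

View pics/m2.png

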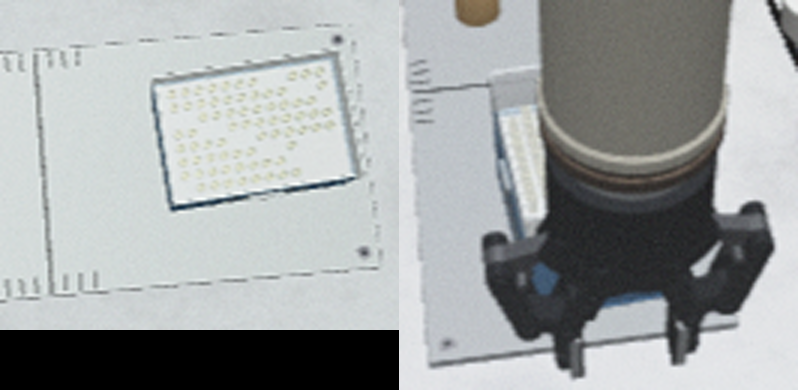

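The tips are at crop (577,377) and (678,362), so true z is about 0.033 and clear of the plate. I'll lower a little more, then approach.

>>> {"name": "step_arm", "arguments": {
  "motion": [
    [[45,-1.2,0,8,0,0,0],[45,9.9,0,1.5,0,0,0],[45,9.9,0,1.5,0,0,0],[45,9.9,0,1.5,0,0,0],[45,4.9,0,0.7,0,0,0]]
  ]
}}

```text
time: 14.4
tool_pos: [0.4861, -0.12, -0.0061]
orientation: [-2.226, -2.062, -0.168]
force: [-0.6, 0.1, 0.7]
grip_width: 0.0448
```

>>> {"name": "step_arm", "arguments": {
  "motion": [
    [[45,3,0,0.4,0,0,0],[45,3,0,0.4,0,0,0],[45,3,0,0.5,0,0,0],[45,3,0,0.5,0,0,0],[45,3,0,0.4,0,0,0]]
  ]
}}

```text
time: 15.02
tool_pos: [0.4871, -0.1062, -0.0062]
orientation: [-2.228, -2.061, -0.167]
force: [-0.3, 0.1, -1.2]
grip_width: 0.0452
```

```bash
cat > m.py <<'E'
from h import *
import sys
t=cam('top'); s=observe(); print(round(s['time'],2),s['tool_pos'].round(4),s['force'].round(1))
L=line(t); d0,d1=map(float,sys.argv[1:3]); Y,sd,n=ys(t,L,d0,d1)
print('line',np.round(L[:2],4),'sd',sd.round(5),n)
for y,b in Y: print('gap near/far mm',[round(1000*(L[0]+L[1]*(x-.49)-y-b*(x-.49)),1) for x in(.45,.531)],'relyaw',round(L[1]-b,4))
E
python3 m.py .05 .11
```

```text
15.07 [ 0.4872 -0.1056 -0.0061] [ 0.2  0.5 -0.4]
line [ 0.1057 -0.0777] sd 0.00023 50
gap near/far mm [np.float64(84.4), np.float64(78.6)] relyaw -0.0725
gap near/far mm [np.float64(82.3), np.float64(76.5)] relyaw -0.0725
gap near/far mm [np.float64(82.1), np.float64(76.2)] relyaw -0.0725
```

>>> {"name": "step_arm", "arguments": {
  "motion": [
    [[45,4,0,0.6,0,0,0],[45,4,0,0.6,0,0,0],[45,4,0,0.6,0,0,0],[45,4,0,0.6,0,0,0],[45,4,0,0.6,0,0,0]]
  ]
}}

```text
time: 15.7
tool_pos: [0.4887, -0.0858, -0.0061]
orientation: [-2.228, -2.061, -0.167]
force: [0.4, -2.1, -0.4]
grip_width: 0.0449
```

```bash
python3 m.py .05 .11
```

```text
15.75 [ 0.4888 -0.085  -0.0061] [-0.4  0.9  0. ]
line [ 0.1058 -0.0781] sd 0.00052 34
gap near/far mm [np.float64(64.3), np.float64(62.2)] relyaw -0.0258
gap near/far mm [np.float64(63.4), np.float64(61.3)] relyaw -0.0258
gap near/far mm [np.float64(63.9), np.float64(61.8)] relyaw -0.0258
```

Contact made, and the box is turning square. I'll continue.

>>> {"name": "step_arm", "arguments": {
  "motion": [
    [[45,4,0,0.6,0,0,0],[45,4,0,0.6,0,0,0],[45,4,0,0.6,0,0,0],[45,4,0,0.6,0,0,0],[45,4,0,0.6,0,0,0]]
  ]
}}

```text
time: 16.38
tool_pos: [0.4903, -0.0656, -0.0061]
orientation: [-2.228, -2.061, -0.167]
force: [0.2, -0.4, 0.1]
grip_width: 0.0448
```

```bash
python3 m.py .025 .075
```

```text
16.43 [ 0.4903 -0.0649 -0.0061] [ 0.3 -0.2 -0.7]
line [ 0.1057 -0.078 ] sd 0.00068 31
gap near/far mm [np.float64(44.1), np.float64(43.0)] relyaw -0.0143
gap near/far mm [np.float64(44.4), np.float64(43.3)] relyaw -0.0143
gap near/far mm [np.float64(45.6), np.float64(44.4)] relyaw -0.0143
```

>>> {"name": "step_arm", "arguments": {
  "motion": [
    [[45,4,0,0.6,0,0,0],[45,4,0,0.6,0,0,0],[45,4,0,0.6,0,0,0],[45,4,0,0.6,0,0,0],[45,4,0,0.6,0,0,0]]
  ]
}}

```text
time: 17.05
tool_pos: [0.4919, -0.0455, -0.0061]
orientation: [-2.228, -2.061, -0.167]
force: [-0.9, -0.4, -1.1]
grip_width: 0.0451
```

>>> {"name": "step_arm", "arguments": {
  "motion": [
    [[45,3,0,0.45,0,0,0],[45,3,0,0.45,0,0,0],[45,3,0,0.45,0,0,0],[45,2,0,0.3,0,0,0],[45,0,0,0,0,0,0]]
  ]
}}

```text
time: 17.68
tool_pos: [0.4927, -0.0343, -0.0061]
orientation: [-2.228, -2.061, -0.168]
force: [-0.3, 0.6, -0.0]
grip_width: 0.0449
```

```bash
python3 m.py .003 .045
```

```text
17.73 [ 0.4927 -0.0344 -0.006 ] [ 0.1  1.4 -0.5]
line [ 0.1039 -0.1065] sd 0.00046 38
gap near/far mm [np.float64(8.2), np.float64(6.7)] relyaw -0.0182
gap near/far mm [np.float64(10.5), np.float64(9.0)] relyaw -0.0182
gap near/far mm [np.float64(12.9), np.float64(11.4)] relyaw -0.0182
```

```bash
cat > prof.py <<'E'
from h import *
import sys
t=cam('top'); s=observe(); print(round(s['time'],2),s['tool_pos'].round(4),s['force'].round(1))
b=-.0779; e=np.array([1,b,0])/np.hypot(1,b); n=np.array([-e[1],e[0],0]); O=np.array([.4885,.1058+b*-.0015,.006])
d=np.arange(float(sys.argv[1]),float(sys.argv[2]),.001)
for lo,hi in((-.025,-.005),(.025,.045)):
    X=np.linspace(lo,hi,30)
    P=O+X[:,None,None]*e+d[None,:,None]*n
    print(lo); print([ (round(k*1000),int(r),int(bl)) for k,r,bl in zip(d,sample(t,P,0).mean(0),sample(t,P,2).mean(0))])
E_=np.array(t['eye']); print('sil of gap0 edge: rim',[round(1000*((E_+(O+n*(o)+[0,0,z-.006]-E_)*(.006-E_[2])/(z-E_[2])-O)@n),2) for z,o in((.056,0),(.057,.001),(.086,.001))])
E
python3 prof.py -.03 .004
```

```text
17.77 [ 0.4928 -0.0345 -0.006 ] [-0.2 -0.2  0. ]
-0.025
[(-30, 193, 197), (-29, 195, 201), (-28, 196, 205), (-27, 196, 205), (-26, 196, 205), (-25, 196, 204), (-24, 195, 204), (-23, 196, 203), (-22, 197, 204), (-21, 198, 206), (-20, 199, 206), (-19, 199, 207), (-18, 199, 207), (-17, 199, 207), (-16, 198, 206), (-15, 194, 203), (-14, 190, 201), (-13, 181, 195), (-12, 171, 187), (-11, 171, 184), (-10, 177, 187), (-9, 190, 196), (-8, 202, 208), (-7, 208, 214), (-6, 210, 217), (-5, 213, 219), (-4, 212, 219), (-3, 205, 210), (-2, 184, 189), (-1, 163, 168), (0, 155, 159), (1, 160, 164), (2, 186, 191), (3, 210, 216)]
0.025
[(-30, 219, 219), (-29, 220, 221), (-28, 221, 223), (-27, 221, 224), (-26, 220, 222), (-25, 218, 219), (-24, 216, 216), (-23, 215, 213), (-22, 216, 214), (-21, 218, 217), (-20, 219, 220), (-19, 221, 223), (-18, 222, 225), (-17, 223, 226), (-16, 223, 227), (-15, 222, 226), (-14, 213, 221), (-13, 201, 213), (-12, 188, 204), (-11, 182, 197), (-10, 187, 199), (-9, 198, 205), (-8, 206, 211), (-7, 209, 214), (-6, 211, 217), (-5, 215, 220), (-4, 213, 219), (-3, 205, 210), (-2, 186, 191), (-1, 163, 167), (0, 151, 155), (1, 159, 163), (2, 181, 186), (3, 204, 210)]
sil of gap0 edge: rim [np.float64(2.92), np.float64(4.04), np.float64(5.94)]
```

The outer step of the box edge sits at −9.3 mm on both sides, so the box is square. What part of the lid or rim makes that step is ambiguous by about 2 mm. I'll back off and lift away so the side camera can see the box's right lower edge as a cross-check.

>>> {"name": "step_arm", "arguments": {
  "motion": [
    [[45,-20,0,-3,0,0,0],[45,-10,0,-1.5,0,0,0],[45,7.5,0,-49.5,0,0,0],[45,7.5,0,-49.5,0,0,0],[45,7.5,0,-49.5,0,0,0]]
  ]
}}

```text
time: 18.4
tool_pos: [0.49, -0.0648, 0.1455]
orientation: [-2.228, -2.06, -0.167]
force: [1.0, 0.5, 0.9]
grip_width: 0.045
```

>>> {"name": "step_arm", "arguments": {
  "motion": [
    [[45,50,0,7.5,0,0,0],[45,50,0,7.5,0,0,0],[45,50,0,7.5,0,0,0],[45,40,0,6,0,0,0],[45,0,0,0,0,0,0]]
  ]
}}

```text
time: 19.02
tool_pos: [0.5047, 0.1311, 0.1445]
orientation: [-2.22, -2.067, -0.169]
force: [0.5, -0.9, 0.5]
grip_width: 0.0451
```

```bash
python3 - <<'E'
from h import *
s=observe(); print(s['time'],s['tool_pos'])
c=cam('side'); np.save('side_m3.npy',c['pixels'])
a=cv2.resize(c['pixels'][190:300,220:340,::-1],None,fx=6,fy=5,interpolation=cv2.INTER_CUBIC)
cv2.imwrite('pics/m3.png',a)
b=-.0779; e=np.array([1,b,0])/np.hypot(1,b); n=np.array([-e[1],e[0],0]); O=np.array([.4885,.1059,.006])
def pr(X,d,ch=0): return sample(c,O+np.asarray(X)[:,None,None]*e+d[None,:,None]*n,ch).mean(0)
d=np.arange(-.008,.008,.0005)
for lo,hi in((-.075,-.06),(-.06,-.045),(.065,.08)): 
    v=pr(np.linspace(lo,hi,20),d); print('line',lo,[int(k) for k in v],'min at',d[v.argmin()])
d=np.arange(-.15,-.115,.001)
for lo,hi in((-.02,.0),(.0,.02),(.02,.04)):
    print('right',lo,[(round(k*1000),int(v)) for k,v in zip(d,pr(np.linspace(lo,hi,30),d))])
E
```

```text
19.025 [0.50468731 0.13105119 0.14447742]
line -0.075 [172, 174, 176, 177, 177, 176, 175, 173, 169, 163, 155, 147, 138, 129, 121, 117, 116, 118, 123, 131, 141, 151, 159, 166, 171, 175, 176, 177, 176, 175, 173, 172] min at 6.938893903907228e-18
line -0.06 [180, 180, 179, 179, 178, 176, 175, 173, 170, 165, 158, 150, 141, 132, 125, 121, 121, 125, 131, 139, 148, 157, 164, 169, 173, 176, 178, 178, 179, 179, 180, 180] min at -0.0004999999999999935
line 0.065 [161, 165, 168, 169, 169, 168, 168, 168, 167, 165, 161, 155, 149, 142, 136, 134, 135, 140, 146, 152, 159, 164, 168, 170, 171, 171, 171, 170, 168, 164, 161, 157] min at -0.0004999999999999935
right -0.02 [(-150, 178), (-149, 178), (-148, 178), (-147, 178), (-146, 178), (-145, 179), (-144, 180), (-143, 180), (-142, 179), (-141, 179), (-140, 179), (-139, 180), (-138, 179), (-137, 177), (-136, 168), (-135, 147), (-134, 121), (-133, 97), (-132, 79), (-131, 67), (-130, 62), (-129, 60), (-128, 60), (-127, 60), (-126, 61), (-125, 61), (-124, 62), (-123, 62), (-122, 62), (-121, 62), (-120, 61), (-119, 61), (-118, 61), (-117, 62), (-116, 62)]
ri
[... 194 characters left out ...]
36, 167), (-135, 148), (-134, 121), (-133, 95), (-132, 77), (-131, 67), (-130, 61), (-129, 60), (-128, 60), (-127, 60), (-126, 60), (-125, 60), (-124, 61), (-123, 62), (-122, 62), (-121, 61), (-120, 61), (-119, 61), (-118, 62), (-117, 62), (-116, 62)]
right 0.02 [(-150, 179), (-149, 179), (-148, 179), (-147, 179), (-146, 179), (-145, 179), (-144, 179), (-143, 179), (-142, 180), (-141, 180), (-140, 180), (-139, 180), (-138, 179), (-137, 176), (-136, 170), (-135, 152), (-134, 123), (-133, 96), (-132, 78), (-131, 67), (-130, 61), (-129, 60), (-128, 60), (-127, 60), (-126, 60), (-125, 60), (-124, 61), (-123, 61), (-122, 60), (-121, 61), (-120, 62), (-119, 62), (-118, 61), (-117, 61), (-116, 61)]
```

View pics/m3.png

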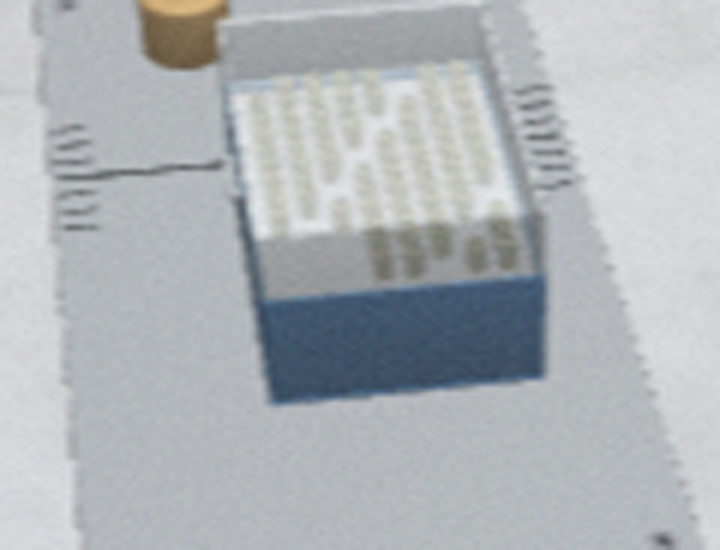

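The last view shows the box square and lid shut. In the side image the right lower edge is 134.0 mm before the line at all three places, so the gap is 134.0 − 0.1 − 122 = 11.9 mm. The weight still stands. I'll return by the same way.

>>> {"name": "step_arm", "arguments": {
  "motion": [
    [[45,-50,0,-7.5,0,0,0],[45,-50,0,-7.5,0,0,0],[45,-50,0,-7.5,0,0,0],[45,-40,0,-6,0,0,0],[45,0,0,0,0,0,0]]
  ]
}}

```text
time: 19.7
tool_pos: [0.4894, -0.0709, 0.1441]
orientation: [-2.24, -2.052, -0.166]
force: [0.1, 0.3, 0.3]
grip_width: 0.0449
```

>>> {"name": "step_arm", "arguments": {
  "motion": [
    [[45,-7.5,0,49.5,0,0,0],[45,-7.5,0,49.5,0,0,0],[45,-7.5,0,49.5,0,0,0],[45,0,0,0,0,0,0],[45,0,0,0,0,0,0]]
  ]
}}

```text
time: 20.32
tool_pos: [0.4912, -0.0652, -0.0048]
orientation: [-2.229, -2.061, -0.169]
force: [0.8, 0.2, -0.4]
grip_width: 0.0451
```

```bash
python3 - <<'E'
from h import *
plan([.4937,-.0226,-.0061],-.078,.15,1)
print(observe()['tool_pos'])
E
```

```text
[42.0, -0.8, 7.6] [0.001, -0.0, -0.0]
[ 0.49117328 -0.0651738  -0.00482389]
```

>>> {"name": "step_arm", "arguments": {
  "motion": [
    [[45,10,0,1.5,0,0,0],[45,10,0,1.5,0,0,0],[45,5,0,0.8,0,0,0],[45,3,0,0.5,0,0,0],[45,3,0,0.5,0,0,0]]
  ]
}}

```text
time: 20.95
tool_pos: [0.4929, -0.0336, -0.0061]
orientation: [-2.228, -2.061, -0.167]
force: [0.4, -1.8, 0.9]
grip_width: 0.0448
```

>>> {"name": "step_arm", "arguments": {
  "motion": [
    [[45,3,0,0.5,0,0,0],[45,3,0,0.5,0,0,0],[45,2,0,0.3,0,0,0],[45,2,0,0.3,0,0,0],[45,0,0,0,0,0,0]]
  ]
}}

```text
time: 21.58
tool_pos: [0.4936, -0.0232, -0.0063]
orientation: [-2.228, -2.061, -0.168]
force: [-0.2, -0.9, 0.5]
grip_width: 0.0449
```

```bash
python3 prof.py -.012 .012
```

```text
21.62 [ 0.4935 -0.0232 -0.0063] [-0.6 -1.2  0.3]
-0.025
[(-12, 194, 202), (-11, 195, 203), (-10, 196, 203), (-9, 196, 204), (-8, 196, 205), (-7, 197, 206), (-6, 197, 207), (-5, 197, 207), (-4, 198, 206), (-3, 195, 204), (-2, 185, 198), (-1, 175, 189), (0, 168, 182), (1, 168, 182), (2, 181, 190), (3, 194, 200), (4, 203, 209), (5, 208, 213), (6, 211, 216), (7, 213, 218), (8, 212, 218), (9, 212, 218), (10, 212, 218), (11, 212, 218)]
0.025
[(-12, 219, 216), (-11, 218, 214), (-10, 217, 215), (-9, 219, 218), (-8, 220, 221), (-7, 222, 224), (-6, 223, 227), (-5, 223, 228), (-4, 223, 227), (-3, 220, 226), (-2, 210, 218), (-1, 192, 205), (0, 180, 195), (1, 178, 192), (2, 186, 196), (3, 203, 209), (4, 215, 219), (5, 213, 218), (6, 212, 217), (7, 214, 218), (8, 214, 219), (9, 214, 219), (10, 214, 219), (11, 214, 219)]
sil of gap0 edge: rim [np.float64(2.92), np.float64(4.04), np.float64(5.94)]
```

By tool travel the box is about 0.5 mm short of the line. I'll retreat and verify from the side.

>>> {"name": "step_arm", "arguments": {
  "motion": [
    [[45,-20,0,-3,0,0,0],[45,-20,0,-3,0,0,0],[45,7.5,0,-49.5,0,0,0],[45,7.5,0,-49.5,0,0,0],[45,7.5,0,-49.5,0,0,0]]
  ]
}}

```text
time: 22.25
tool_pos: [0.4899, -0.0634, 0.1451]
orientation: [-2.227, -2.06, -0.167]
force: [0.7, 0.7, -0.3]
grip_width: 0.0449
```

>>> {"name": "step_arm", "arguments": {
  "motion": [
    [[45,50,0,7.5,0,0,0],[45,50,0,7.5,0,0,0],[45,50,0,7.5,0,0,0],[45,50,0,7.5,0,0,0],[45,0,0,0,0,0,0]]
  ]
}}

```text
time: 22.88
tool_pos: [0.505, 0.1435, 0.1441]
orientation: [-2.217, -2.069, -0.168]
force: [-0.2, -0.1, 0.2]
grip_width: 0.0452
```

```bash
cat > chk.py <<'E'
from h import *
c=cam('side'); print(observe()['time'],observe()['force'].round(1))
b=-.0779; e=np.array([1,b,0])/np.hypot(1,b); n=np.array([-e[1],e[0],0]); O=np.array([.4885,.1059,.006])
def pr(X,d,ch=0,z=0,ax=None): return sample(c,O+[0,0,z]+np.asarray(X)[:,None,None]*e+d[None,:,None]*n,ch).mean(0)
d=np.arange(-.008,.008,.0005)
for lo,hi in((-.075,-.06),(-.06,-.045),(.065,.08)):
    v=pr(np.linspace(lo,hi,20),d); w=np.clip(160-v,0,None); print('line mm',1000*(w*d).sum()/w.sum())
d=np.arange(-.135,-.11,.0005)
for lo,hi in((-.02,.0),(.0,.02),(.02,.04)):
    v=pr(np.linspace(lo,hi,30),d); i=np.argmax(v<120); print('right edge mm',1000*d[i]-.5*(120-v[i])/(v[i-1]-v[i]))
# vertical profile up the right face (y=-122), near the front and rear: rim/lid seam and lid top
for lo,hi in((-.02,-.01),(.03,.04)):
    zz=np.arange(.03,.1,.002); print(lo,[(round(z*1000),int(pr(np.linspace(lo,hi,10),np.array([-.1225]),0,z)[0])) for z in zz])
for nme in('weight','tip_box','tip_box_lid','stain_bottle','label_roll','petri_0'):
    r=finder.search_frame(nme,'side')
    if r: print(nme,np.round(rot(c)@np.array(r[0]['position'])+c['eye'],4),round(r[0]['p'],2))
E
python3 chk.py
```

```text
22.925 [ 0.4 -0.4 -0.8]
line mm -0.12204535686923883
line mm -0.24496149505655887
line mm -0.36600449193060447
right edge mm -122.86991601167536
right edge mm -122.83887894228192
right edge mm -122.9345411164518
-0.02 [(30, 64), (32, 64), (34, 63), (36, 64), (38, 64), (40, 64), (42, 64), (44, 63), (46, 66), (48, 80), (50, 114), (52, 144), (54, 149), (56, 151), (58, 149), (60, 149), (62, 151), (64, 153), (66, 153), (68, 154), (70, 155), (72, 155), (74, 157), (76, 162), (78, 182), (80, 203), (82, 210), (84, 205), (86, 200), (88, 200), (90, 198), (92, 198), (94, 200), (96, 204), (98, 200)]
0.03 [(30, 63), (32, 64), (34, 64), (36, 64), (38, 64), (40, 64), (42, 65), (44, 65), (46, 67), (48, 80), (50, 118), (52, 141), (54, 139), (56, 131), (58, 131), (60, 129), (62, 130), (64, 132), (66, 136), (68, 142), (70, 147), (72, 150), (74, 151), (76, 155), (78, 177), (80, 198), (82, 206), (84, 205), (86, 209), (88, 212), (90, 209), (92, 205), (94, 199), (96, 202), (98, 200)]
weight [0.4571 0.1763 0.0334] 0.77
tip_box [ 0.4919 -0.004   0.0898] 0.94
tip_box_lid [0.4947 0.0195 0.0905] 0.72
stain_bottle [ 0.689  -0.1062  0.0477] 0.57
label_roll [0.6776 0.11   0.027 ] 0.79
```

Checks pass: the gap is about 0.6 mm at both ends, the lid's top edge is level front to rear within about 0.01 rad, and the arm is clear. I'm handing in.

```bash
python3 -c "
from station import ticket; print(ticket.close_job())"
```

```text
the job is handed in; nothing more can be done
None
```

I pressed the lid down onto its stop and pushed the box left along the plate with two spread fingertips, then handed the job in at about 23 s. The hand-in reports no verdict.

**Last checks (side camera, arm lifted clear):**
- **Position:** the left edge lies about 0.6 mm short of the line. I worked this out from the right lower edge and the box's 122 mm length, because the left edge itself was hidden.
- **Squareness:** the right edge measured the same to within 0.1 mm at three places, so the box is square to the line.
- **Lid:** its top edge is level from front to rear to about 0.006 rad. The press met the stop firmly at 18 N.
- **Across the plate:** I estimate the box is about 11 mm off the long centre line, worked out before the push and not measured again.
- **Other things:** the weight, white bottle and label roll were found within about 5 mm of their starting positions, which is within the finder's error. The last search missed the petri dish and did not look for the brown bottle, but the arm never went near either.

**What disagreed:**
- The fingertips were 30–36 mm higher than the reported tool position, so I set the pressing and pushing heights by force and pictures.
- During the push, the top camera's edge reading was uncertain by about 2 mm because of the clear lid. I relied on the side camera for the final distance.

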